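Release and slide the vice carriage to its end stop

ROBOT

A 6-joint arm with a two-finger parallel gripper is mounted at the origin on the work surface. World frame = base frame: x ahead of the robot, y to its left, z up, the work surface at z = 0. Lengths are in m, angles in rad, forces in N, time in s.
With the tool pointing down it reaches from about 0.375 to 0.9 m from the base axis. Payload 3.1 kg.
Tool frame: the origin (TCP) lies at the very end of the fingers, on their centre line; the grasp point (between the pads) lies 19 mm behind it (manip.pinch_z is the distance from the TCP to the grasp point, in m); z points along the fingers, y is the line along which they close (so a half turn about z gives the same grasp; the last joint's range is limited). The gripper opens to 85 mm and grips with 20 to 120 N. Pads are 22 mm wide; open, the fingers measure 114 mm over their backs; the gripper's body (76 mm by 85 mm) begins 54 mm behind the grasp point. The pads swing forward as they close: fully open they stand 13 mm farther back than shut.
Start: joints at [-1.345, 0.527, 1.433, -0, 1.181, -0.178], TCP at [0.246, -0.574, 0.231] pointing down, gripper open.
Joint ranges: [-3.08, 3.08], [-0.75, 2.2], [0.22, 2.44], [-1.43, 4.57], [0, 2.65], [-2.85, 2.85]. Speed limits (rad/s): [2.79, 2.79, 3.14, 3.14, 3.14, 3.14].

INTERFACE

Orientations are given as a unit quaternion [x, y, z, w].
In Python, from station import manip gives the robot as it stands.
- The arm moves only by the tool servo_tool, never from a script. Its argument "commands" is one flat list of numbers, 7 for each row, row after row: the shift along the tool's x, y, z each as a share of 500 mm, from -1 to 1, then the turn, a rotation vector about the tool's x, y, z each as a share of 360 degrees, from -1 to 1, then the opening, from -1 (shut) to 1 (fully open). In form: [dx, dy, dz, rx, ry, rz, claw, dx, dy, dz, rx, ry, rz, claw, ...]. A call has 1 to 12 rows; each row shifts and turns the commanded pose from where the row before left it, along the tool's axes as they then stand; what a row does not reach is not made up. A row lasts 1/12 s, in which the tool goes at most 41.7 mm and 7.16 degrees, less where a joint would pass 70% of its speed; a pose out of reach is approached as far as the arm can. A call with a number of a shift or a turn outside -1 to 1 is refused whole. A call with a gripper value outside its range is refused whole. The fingers move at their own pace and stop on an object; "force" is the grip in N (left out, the last holds). Time passes only in rows, so rows that do not move let the fingers close. It gives the time, the measured TCP pose, the force, the opening and the grip force at its end, in the units of the state.
- manip.sense(): the state, without advancing time (a new reading comes with each control period).
- manip.snapshot(name): name is "scene" or "side" or "wrist"; returns a dict with "img" (480x640x3 uint8, red, green, blue), "mtx" (3x3 intrinsics, pixels), "distortion" ([k1, k2, p1, p2, k3] as OpenCV has them; the pictures are not rectified), "world_to_cam" (4x4, takes a point from world to camera coordinates). Camera axes: x right, y up, looking along -z (the intrinsics and any distortion apply to the point x, -y, -z); pixel columns grow to the right and rows downward; lengths in m; the calibration is good to about 2 mm. A picture is of the moment at which its call begins. There is no depth.
- manip.sign_off(): hands the job in; it is judged then, once.
Trained networks look in a picture, given as the dict that the camera call returned (one of the last four; its "shot" number tells which), for a name from the list of things; names that differ only in an ending like _2 or _b are one class to them, and where a whole thing is asked for, a point or a joint stands for the part that bears it (a point fixed in the world has none). Each returns a list of dicts, best first, with "conf" (0 to 1); they miss things now and then, are a little off and sometimes report something else, mostly with a low value. They report only what shows in the picture. A call takes as long as a camera call.
- manip.look_for(picture, query): "box" ([left, top, width, height] in pixels, round what is visible of it).
- manip.silhouettes(picture, query): "pixels" (480x640 bool, what is visible of it) and "box" ([left, top, width, height] in pixels, round what is visible of it).
The state is a dict: "t": time; "q": joint angles; "qd": joint speeds; "tau": joint torques, N m; "tcp_pos": TCP position; "tool_rot": TCP orientation; "force": force on the tool from outside, world axes, zero at the start; "ft_torque": the same for the moment, N m; "finger_gap": opening from 0.0 (shut) to 1.0 (fully open); "gripper_force": force on a finger pad.
Only numpy, scipy, OpenCV 4.12 (cv2) and the standard library are available. Lean on these libraries where they do the work, as an engineer would, in place of code of your own. Each camera call takes 0.05 s, during which the arm holds its last target. There are 200 camera calls.

TASK

Press the black lock button on the slide's aluminium carriage right down with the fingertips and, keeping it held down all the way, push the carriage along its rails until it sits fully home against the tall end stop; then let the button spring back up and move clear. Do not touch the small vice or the white casting clamped in it, and do not move, tip or pick up anything else on the bench.

Things in the scene. Friction and masses are not known exactly. Their poses are not given: they have to be found in the camera images.
- slide_base: the slide fixture, fixed to the bench: a dark steel plate 400 x 110 x 12 mm with two steel rods along it. Origin at bench height on its long centre line, 150 mm from the end-stop end, 250 mm from the rear end. x points along the rails toward the end stop (the way the carriage must go), z up. The rear end has a low grey cap, top at 34 mm
- stop_face (a point): point on the small black bumper of the end stop (tall grey block across the plate, its top 52 mm above the bench), which the carriage's nose touches when home; 35 mm above the bench; axes as slide_base
- carriage (a joint): position of the carriage along the rails in m: starts locked at about 0.03, fully home against the end stop at 0.170 (hard limit). An aluminium block 160 x 90 mm, top 44 mm above the bench, with the black button on the half towards the end stop and the vice on the rear half. It drags with 1 to 2 N when unlocked; when the button is up it is locked
- button_top (a point): centre of the top face of the black ribbed lock button, moving with it; 53.5 mm above the bench when up; axes as slide_base. The button is a plate 44 mm along the rails x 40 mm across, standing 9 mm out of the carriage
- thumb_stop (a point): middle of the near face of the upright aluminium thumb stop on the carriage, 29 mm ahead of the button's centre on its end-stop side: a lip 52 mm wide, 9 mm thick, its top 66 mm above the bench (12.5 mm above the raised button); this point is 55 mm above the bench. A fingertip pressing the button can push against it
- lock (a joint): how far the button is pressed in m: 0 up (locked), 0.006 fully down (hard limit). Springs back up; needs about 4 N to start moving and 8 N fully down. A hidden catch drops into notches every 10 mm of travel, with 1 mm play, the last one at home (0.170); it frees the carriage when the button is over about 3.5 mm down, and let go between notches the button stays half down
- vice_top (a point): top centre of the white casting clamped in the small steel vice fixed on the carriage, 85 mm behind the button's centre; 87 mm above the bench. The vice is 56 mm along the rails x 50 mm, with a small screw handle at one side. Not to be touched
- bur_block_a: loose round bur stand, blue on a black rubber foot, 72 mm across, about 62 mm tall with the burs; origin at the centre of its underside; leave it alone
- bur_block_b: second, like bur_block_a; leave it alone
- jar: loose small amber jar, 44 mm across, 58 mm tall; origin at the centre of its underside; leave it alone
- steel_cup: loose open steel cup, 54 mm across, 45 mm tall; origin at the centre of its underside; leave it alone
- handpiece: loose grinding handpiece lying on the bench, about 140 mm long and 25 mm thick; origin under its middle; leave it alone
- stone: loose reddish dressing stone, 30 x 70 x 18 mm, lying beside the slide; origin at the centre of its underside; leave it alone

How it is judged:
By the outcome, as a careful person would: the job done as asked, in the order asked, and still so for the second after the job is handed in, with the robot touching nothing.
It also fails if it takes over 35 s, if anything falls off the work surface, if the arm or the gripper's body presses on something with over 40 N, if the wrist force passes 120 N, or if a joint passes its speed limit or range.

## Working session

There is one attempt and no reset: what is moved stays moved. The work goes in short steps, Python scripts to look and compute and a tool call to move; the robot and the scene stay as the last step left them, time stands still between calls to the robot, and variables do not carry over. Pictures are saved under pics/ and viewed, at most 10 in all, crops included, and the job is handed in when it is done.

Besides the shell and the picture viewer there is one more tool, called after "Emit:" as name(argument=value, ...) on one line, values as JSON. servo_tool: Moves the arm, as the interface text tells. Its arguments: {"type":"object","properties":{"commands":{"type":"array"},"force":{"type":"number"}},"required":["commands"]}

```bash
ls; mkdir -p pics; python3 - <<'E'
from station import manip
import cv2
for n in("scene","side"):
    p=manip.snapshot(n); cv2.imwrite(f"pics/{n}0.png",p["img"][:,:,::-1])
    for q in("button_top","thumb_stop","vice_top","slide_base","carriage"):
        print(n,q,[(r["box"],round(r["conf"],2)) for r in manip.look_for(p,q)][:2])
print(manip.sense())
E
```

```text
pics
scene button_top [([300.5, 259.1, 29.4, 22.0], 0.59)]
scene thumb_stop [([344.6, 201.1, 38.0, 20.9], 0.21)]
scene vice_top [([297.0, 288.4, 53.6, 45.9], 0.88)]
scene slide_base [([266.2, 184.3, 113.3, 229.3], 0.7)]
scene carriage [([283.3, 241.5, 76.6, 109.4], 0.62)]
side button_top [([339.2, 240.6, 33.8, 16.1], 0.7), ([227.7, 217.8, 246.4, 99.9], 0.5)]
side thumb_stop []
side vice_top [([385.2, 220.3, 40.2, 34.6], 0.9)]
side slide_base [([232.3, 221.4, 240.7, 91.6], 0.64), ([385.1, 218.4, 38.7, 34.8], 0.42)]
side carriage [([328.1, 221.7, 102.6, 61.8], 0.58)]
{'t': 0.6, 'q': array([-1.34451967e+00,  5.27462210e-01,  1.43270643e+00, -1.29569111e-05,
        1.18136152e+00, -1.78506500e-01]), 'qd': array([-3.25023636e-04, -6.57035640e-05, -8.73342529e-04, -1.15349231e-03,
        1.19276784e-03,  8.30846897e-04]), 'tau': array([-1.38254996e-03, -4.42050755e+01, -1.78324503e+01, -3.10997912e-04,
        1.07063272e-03, -7.83947030e-06]), 'tcp_pos': array([ 0.24615401, -0.57447003,  0.23133159]), 'tool_rot': array([ 9.79588148e-01,  2.01015074e-01, -5.24541249e-06,  3.13838287e-05]), 'force': array([-0.7502504 ,  0.40294636, -0.67121573]), 'ft_torque': array([0.02060541, 0.00366155, 0.02936797]), 'gripper_force': 0.0, 'finger_gap': 1.0010741560897647}
```

View pics/scene0.png

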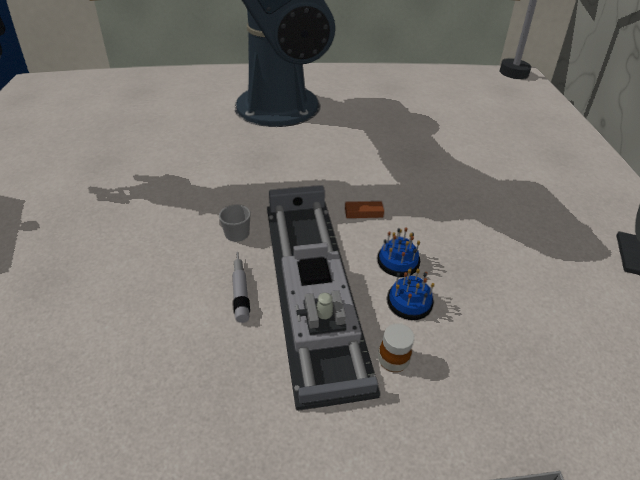

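View pics/side0.png

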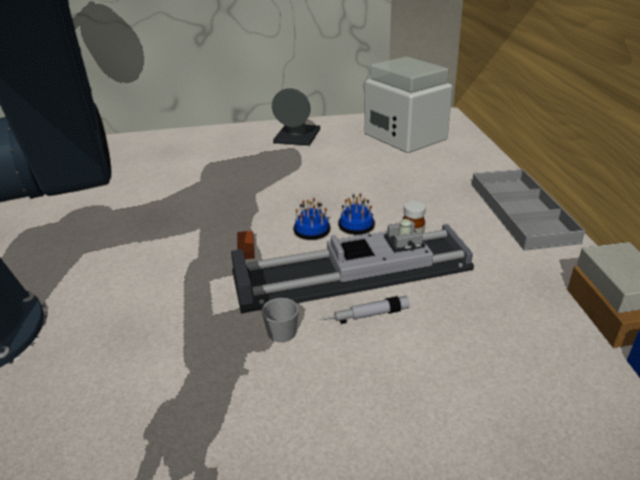

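The scene view shows the slide running toward the robot: the tall end stop is at about (297,197), the button at (315,270) and the vice at (325,310). The side view agrees, with the stop at (243,280), the button at (356,249) and the vice at (405,235). The carriage has to move toward the robot.

```bash
cat > h.py <<'E'
import numpy as np, cv2
from station import manip
def ray(p,uv):
    n=cv2.undistortPoints(np.array([[uv]],float),np.array(p["mtx"]),np.array(p["distortion"]))[0,0]
    T=np.linalg.inv(np.array(p["world_to_cam"])); d=T[:3,:3]@[n[0],-n[1],-1]
    return T[:3,3],d/np.linalg.norm(d)
def onz(p,uv,z):
    o,d=ray(p,uv); return o+d*(z-o[2])/d[2]
def proj(p,X):
    c=(np.array(p["world_to_cam"])@np.append(X,1))[:3]
    return cv2.projectPoints(np.array([[c[0],-c[1],-c[2]]]),np.zeros(3),np.zeros(3),np.array(p["mtx"]),np.array(p["distortion"]))[0][0,0]
def cen(p,q):
    r=manip.silhouettes(p,q)
    if not r: return None
    m=r[0]["pixels"]; (c,s,a)=cv2.minAreaRect(np.argwhere(m)[:,::-1].astype(np.float32)); return np.array(c),s,a,r[0]["conf"],m.sum()
E
python3 - <<'E'
from h import *
np.set_printoptions(precision=4,suppress=True)
for n in("scene","side"):
    p=manip.snapshot(n)
    for q in("button_top","slide_base","vice_top"):
        r=cen(p,q); print(n,q,r)
        if r and q=="button_top": print(onz(p,r[0],.0535))
        if q=="vice_top" and r: print(onz(p,r[0],.065))
    if n=="scene":
        # plate rim corners top z=.012; stop top corners z=.052
        for uv in((300,404),(376,391)): print("rear",onz(p,uv,.012))
        for uv in((269,192),(323,187)): print("stop top far edge",onz(p,uv,.052))
    cv2.imwrite(f"pics/{n}_z.png",cv2.resize(p["img"][170:420,200:480,::-1] if n=="scene" else p["img"][190:340,215:485,::-1],None,fx=2.8 if n=="side" else 2.3,fy=2.8 if n=="side" else 2.3,interpolation=cv2.INTER_CUBIC))
E
```

```text
scene button_top (array([313.872, 269.296]), (24.32842254638672, 26.117277145385742), 79.69515228271484, 0.96, np.int64(606))
[0.6238 0.0621 0.0535]
scene slide_base (array([320.8987, 293.8581]), (223.23443603515625, 86.7671890258789), 81.02737426757812, 0.61, np.int64(15877))
scene vice_top None
rear [0.8152 0.0358 0.012 ]
rear [0.8019 0.1336 0.012 ]
stop top far edge [ 0.4333 -0.0081  0.052 ]
stop top far edge [0.4217 0.0885 0.052 ]
side button_top (array([356.4769, 247.8154]), (17.116792678833008, 30.26447296142578), 82.87498474121094, 0.95, np.int64(455))
[0.6174 0.0557 0.0535]
side slide_base (array([351.6921, 261.2481]), (64.17989349365234, 240.1851348876953), 80.0316390991211, 0.82, np.int64(12192))
side vice_top (array([402.9413, 235.7647]), (31.044557571411133, 37.83555603027344), 75.96376037597656, 0.89, np.int64(935))
[0.6968 0.0604 0.065 ]
```

View pics/scene_z.png

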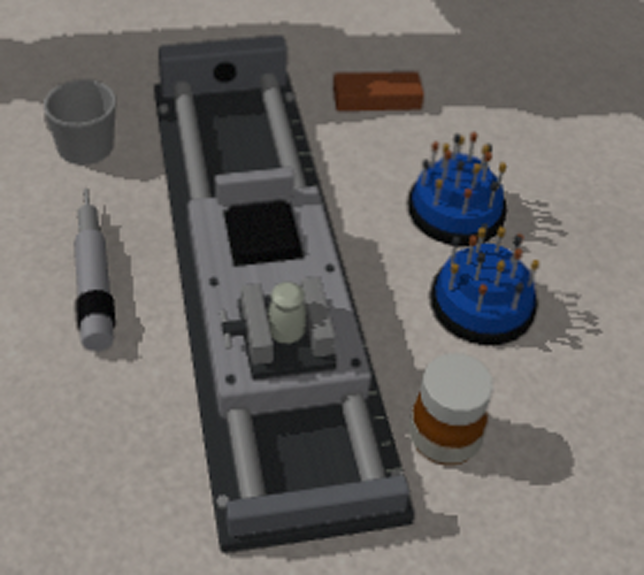

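Emit:
servo_tool(commands=[0.066,-0.0483,0,0,0,0,-1,0.066,-0.0483,0,0,0,0,-1,0.066,-0.0483,0,0,0,0,-1,0.066,-0.0483,0,0,0,0,-1,0.066,-0.0483,0,0,0,0,-1,0.066,-0.0483,0,0,0,0,-1,0.066,-0.0483,0,0,0,0,-1,0.066,-0.0483,0,0,0,0,-1,0.066,-0.0483,0,0,0,0,-1,0.066,-0.0483,0,0,0,0,-1,0.066,-0.0483,0,0,0,0,-1,0.066,-0.0483,0,0,0,0,-1], force=40)

```text
t: 2.0
tcp_pos: [0.4968, -0.1503, 0.2316]
tool_rot: [0.98, 0.201, 0.0, 0.0]
force: [0.6, -0.6, -0.8]
finger_gap: -0.005
gripper_force: 0.0
```

Emit:
servo_tool(commands=[0.066,-0.0483,0,0,0,0,-1,0.066,-0.0483,0,0,0,0,-1,0.066,-0.0483,0,0,0,0,-1,0.066,-0.0483,0,0,0,0,-1,0.066,-0.0483,0,0,0,0,-1,0.066,-0.0483,0,0,0,0,-1,0,0,0,0,0,0.015,-1,0,0,0,0,0,0.015,-1,0,0,0,0,0,0.015,-1,0,0,0,0,0,0,-1,0,0,0,0,0,0,-1])

```text
t: 2.92
tcp_pos: [0.6209, 0.0592, 0.2313]
tool_rot: [0.998, 0.062, -0.0, -0.0]
force: [0.3, 0.5, -0.1]
finger_gap: 0.004
gripper_force: 0.0
```

```bash
python3 - <<'E'
from h import *
np.set_printoptions(precision=4,suppress=True)
p=manip.snapshot("wrist"); im=p["img"][:,:,::-1]; cv2.imwrite("pics/w1.png",im)
for q in("button_top","slide_base","thumb_stop","vice_top"):
    r=cen(p,q); print(q,r, onz(p,r[0],.0535) if r else 0)
s=manip.sense(); print({k:s[k] for k in("t","q","tcp_pos","tool_rot","force","finger_gap")})
E
```

```text
button_top (array([319.5, 213.5]), (51.0, 47.0), 90.0, 0.95, np.int64(2439)) [0.6215 0.0616 0.0535]
slide_base (array([321., 204.]), (408.0, 132.0), 90.0, 0.96, np.int64(38241)) [0.6296 0.0614 0.0535]
thumb_stop (array([319.1119, 163.0663]), (114.92053985595703, 200.5222930908203), 0.9240454435348511, 0.7, np.int64(21189)) [0.6628 0.067  0.0535]
vice_top (array([328. , 108.5]), (73.0, 82.0), 90.0, 0.74, np.int64(4961)) [0.7054 0.0653 0.0535]
{'t': 3.1667, 'q': array([-0.0846,  0.5256,  1.436 ,  0.    ,  1.1799,  1.3637]), 'tcp_pos': array([0.6209, 0.0588, 0.2314]), 'tool_rot': array([ 0.9981,  0.0612,  0.    , -0.    ]), 'force': array([ 0.1235,  0.0663, -0.5585]), 'finger_gap': -0.00025457089197780756}
```

View pics/w1.png

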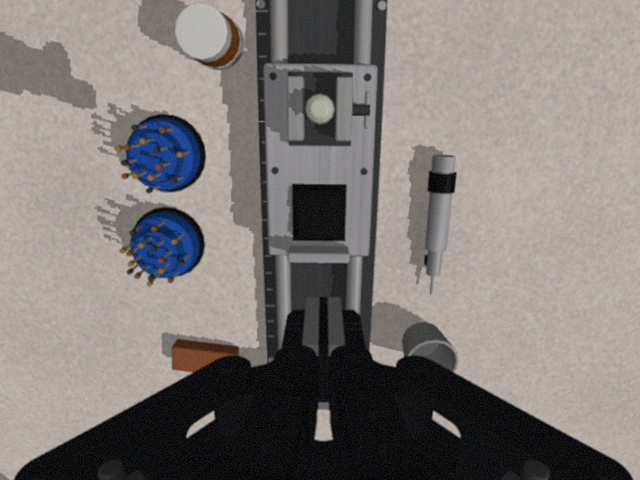

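The wrist view shows the fingers in line with the rails, the button at (319,213), the lip at (317,250) and the vice at (328,108). Before going down I'll check that the camera and gripper body will clear the vice.

```bash
python3 - <<'E'
from h import *
p=manip.snapshot("wrist"); print(np.linalg.inv(p["world_to_cam"])[:3,3])
c,s,a,_,_=cen(p,"button_top"); 
for uv in((292,184),(347,184),(292,241),(347,241)): print(onz(p,uv,.0535))
for uv in((275,170),(364,171),(273,77),(367,77)): print("screw",onz(p,uv,.044))
for uv in((290,257),(349,257)): print("lip far",onz(p,uv,.066))
E
```

```text
[0.70041935 0.06813264 0.37336484]
[0.64331924 0.0864395  0.0535    ]
[0.64876809 0.04196354 0.0535    ]
[0.5947466 0.0816133 0.0535   ]
[0.60044557 0.03514965 0.0535    ]
screw [0.6516061  0.10220228 0.044     ]
screw [0.65977704 0.02865875 0.044     ]
screw [0.72419825 0.11040234 0.044     ]
screw [0.73314305 0.0372796  0.044     ]
lip far [0.58480106 0.0813709  0.066     ]
lip far [0.5907563  0.03283444 0.066     ]
```

Emit:
servo_tool(commands=[-0.022,-0.005,0.06,0,0,0,-1,0,0,0.06,0,0,0,-1,0,0,0.06,0,0,0,-1,0,0,0,0,0,0,-1])

```text
t: 3.6
tcp_pos: [0.6053, 0.0603, 0.1358]
tool_rot: [0.998, 0.061, -0.006, -0.001]
force: [-0.6, 0.6, -0.2]
finger_gap: -0.001
gripper_force: 0.0
```

Emit:
servo_tool(commands=[0,0,0,0,0,0,-1])

```text
t: 3.68
tcp_pos: [0.6087, 0.0602, 0.1401]
tool_rot: [0.998, 0.061, -0.002, -0.0]
force: [0.5, -0.0, 1.2]
finger_gap: 0.002
gripper_force: 0.0
```

```bash
python3 - <<'E'
from h import *
np.set_printoptions(precision=4,suppress=True)
p=manip.snapshot("wrist")
r=cen(p,"button_top"); print(r,onz(p,r[0],.0535))
s=manip.sense(); print({k:s[k] for k in("t","tcp_pos","tool_rot","force")})
E
```

```text
(array([321.5, 229. ]), (64.99998474121094, 69.99998474121094), 0.0, 0.6, np.int64(4544)) [0.622  0.0623 0.0535]
{'t': 3.7833, 'tcp_pos': array([0.6112, 0.06  , 0.1429]), 'tool_rot': array([0.9981, 0.061 , 0.0015, 0.0002]), 'force': array([ 0.5743,  0.1884, -0.1101])}
```

Emit:
servo_tool(commands=[0,-0.002,0.03,0,0,0,-1,0,0,0.04,0,0,0,-1,0,0,0.04,0,0,0,-1,0,0,0.03,0,0,0,-1,0,0,0.016,0,0,0,-1,0,0,0.004,0,0,0,-1,0,0,0,0,0,0,-1,0,0,0,0,0,0,-1])

```text
t: 4.45
tcp_pos: [0.6109, 0.0611, 0.0629]
tool_rot: [0.998, 0.061, 0.001, 0.0]
force: [-0.8, -0.3, -0.2]
finger_gap: -0.001
gripper_force: 0.0
```

```bash
python3 - <<'E'
from h import *
np.set_printoptions(precision=4,suppress=True)
p=manip.snapshot("side"); cv2.imwrite("pics/s2.png",cv2.resize(p["img"][170:320,240:440,::-1],None,fx=4,fy=4,interpolation=cv2.INTER_CUBIC))
s=manip.sense(); print({k:s[k] for k in("t","tcp_pos","tool_rot","force")})
E
```

```text
{'t': 4.5, 'tcp_pos': array([0.6109, 0.0611, 0.0629]), 'tool_rot': array([0.9981, 0.061 , 0.0015, 0.0002]), 'force': array([-0.1389, -0.6183, -0.3075])}
```

View pics/s2.png

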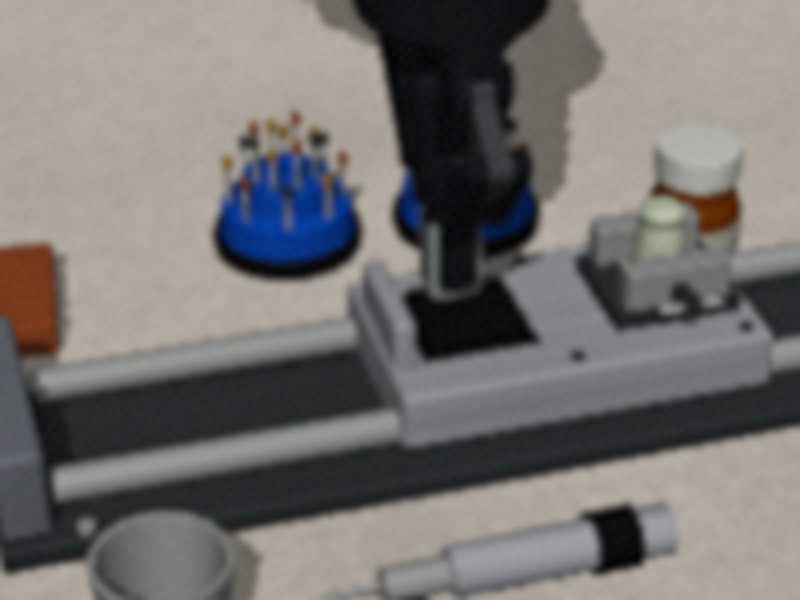

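The closed fingertips are over the button, just short of the lip, and well clear of the vice. Now I'll press.

Emit:
servo_tool(commands=[0,0,0.01,0,0,0,-1,0,0,0.01,0,0,0,-1,0,0,0.006,0,0,0,-1,0,0,0.004,0,0,0,-1,0,0,0,0,0,0,-1,0,0,0,0,0,0,-1,0,0,0,0,0,0,-1])

```text
t: 5.08
tcp_pos: [0.6106, 0.0611, 0.0474]
tool_rot: [0.998, 0.061, 0.001, 0.0]
force: [-0.6, 0.2, 7.7]
finger_gap: 0.004
gripper_force: 3.7
```

Emit:
servo_tool(commands=[0,0,0.002,0,0,0,-1,0,0,0.002,0,0,0,-1,0,0,0,0,0,0,-1,0,0,0,0,0,0,-1])

```text
t: 5.42
tcp_pos: [0.6119, 0.0612, 0.047]
tool_rot: [0.998, 0.061, 0.003, 0.0]
force: [-0.7, 0.7, 13.4]
finger_gap: -0.002
gripper_force: 7.0
```

Emit:
servo_tool(commands=[-0.004,0,0.002,0,0,0,-1,-0.008,0,0,0,0,0,-1,-0.012,0,0,0,0,0,-1,-0.016,0,0,0,0,0,-1,-0.016,0,0,0,0,0,-1,-0.016,0,0,0,0,0,-1,-0.012,0,0,0,0,0,-1,-0.008,0,0,0,0,0,-1,-0.004,0,0,0,0,0,-1])

```text
t: 6.17
tcp_pos: [0.5654, 0.0558, 0.0469]
tool_rot: [0.998, 0.061, 0.005, 0.0]
force: [1.1, 2.9, 18.6]
finger_gap: -0.0
gripper_force: 9.6
```

```bash
python3 - <<'E'
from h import *
np.set_printoptions(precision=4,suppress=True)
p=manip.snapshot("side"); cv2.imwrite("pics/s3.png",cv2.resize(p["img"][170:320,240:440,::-1],None,fx=4,fy=4,interpolation=cv2.INTER_CUBIC))
s=manip.sense(); print({k:s[k] for k in("t","tcp_pos","tool_rot","force")})
E
```

```text
{'t': 6.2167, 'tcp_pos': array([0.5651, 0.0558, 0.0469]), 'tool_rot': array([0.9981, 0.0607, 0.0043, 0.0001]), 'force': array([-0.1503,  3.5153, 20.482 ])}
```

View pics/s3.png

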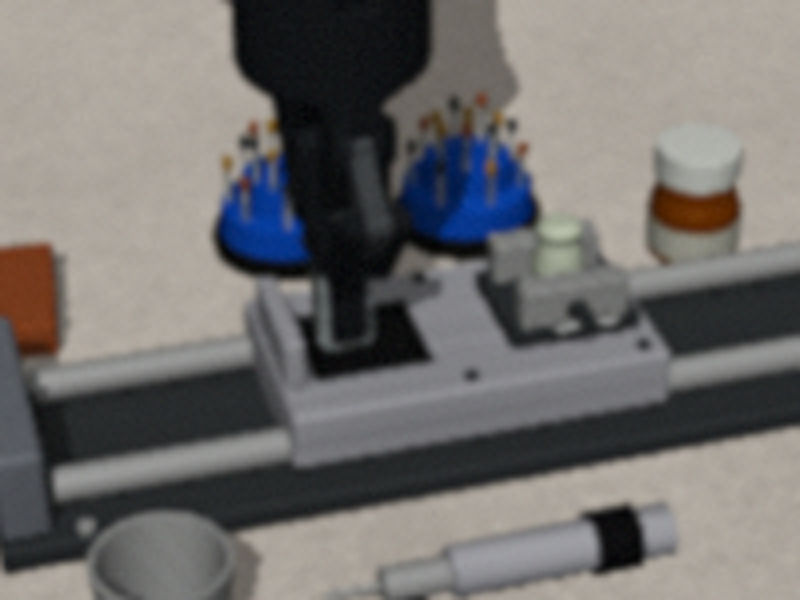

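The carriage follows with the button held down, about 47 mm so far and roughly 93 mm to go.

Emit:
servo_tool(commands=[-0.006,-0.001,0,0,0,0,-1,-0.012,-0.001,0,0,0,0,-1,-0.018,0,0,0,0,0,-1,-0.02,0,0,0,0,0,-1,-0.02,0,0,0,0,0,-1,-0.02,0,0,0,0,0,-1,-0.02,0,0,0,0,0,-1,-0.016,0,0,0,0,0,-1,-0.012,0,0,0,0,0,-1,-0.008,0,0,0,0,0,-1,-0.004,0,0,0,0,0,-1])

```text
t: 7.13
tcp_pos: [0.488, 0.047, 0.0468]
tool_rot: [0.998, 0.061, 0.005, 0.0]
force: [0.9, 5.4, 27.0]
finger_gap: -0.001
gripper_force: 13.5
```

Emit:
servo_tool(commands=[-0.006,-0.002,-0.002,0,0,0,-1,-0.008,-0.002,0,0,0,0,-1,-0.006,0,0,0,0,0,-1,-0.006,0,0,0,0,0,-1,-0.004,0,0,0,0,0,-1,-0.004,0,0,0,0,0,-1,0,0,0,0,0,0,-1])

```text
t: 7.72
tcp_pos: [0.4712, 0.0456, 0.0469]
tool_rot: [0.998, 0.061, 0.005, 0.001]
force: [0.2, -3.2, 22.1]
finger_gap: 0.005
gripper_force: 10.6
```

Emit:
servo_tool(commands=[-0.004,0.001,0,0,0,0,-1,-0.004,0,0,0,0,0,-1,-0.004,0,0,0,0,0,-1,0,0,0,0,0,0,-1])

```text
t: 8.05
tcp_pos: [0.4699, 0.0448, 0.0469]
tool_rot: [0.998, 0.06, 0.01, 0.001]
force: [7.8, 3.6, 14.2]
finger_gap: 0.002
gripper_force: 7.3
```

```bash
python3 - <<'E'
from h import *
np.set_printoptions(precision=4,suppress=True)
p=manip.snapshot("side"); cv2.imwrite("pics/s4.png",cv2.resize(p["img"][190:340,220:420,::-1],None,fx=4,fy=4,interpolation=cv2.INTER_CUBIC))
s=manip.sense(); print({k:s[k] for k in("t","tcp_pos","tool_rot","force")})
E
```

```text
{'t': 8.1, 'tcp_pos': array([0.4699, 0.0448, 0.0469]), 'tool_rot': array([0.9981, 0.0604, 0.0094, 0.0015]), 'force': array([ 7.6348,  4.1901, 14.742 ])}
```

View pics/s4.png

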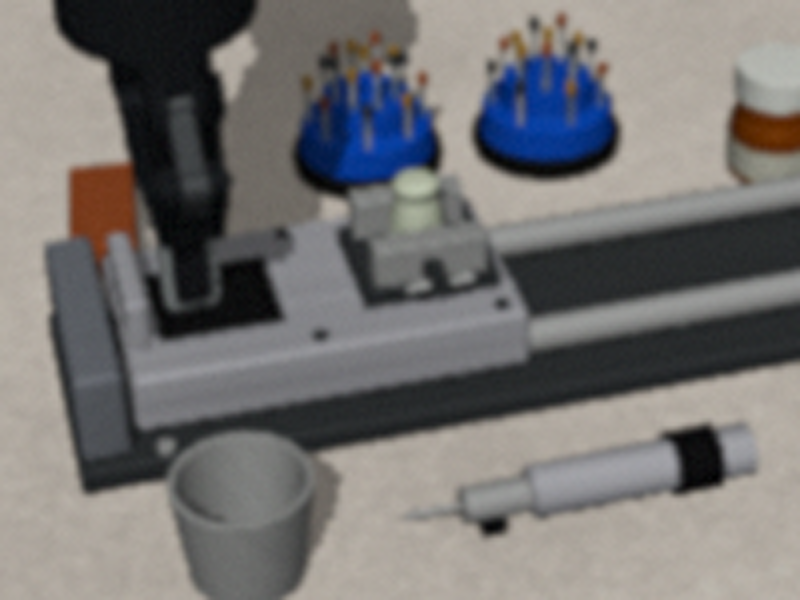

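The carriage nose is at the end stop, at about (125,330) in the crop. The forward force is rising with no further travel. I'll push once more to confirm it's home.

Emit:
servo_tool(commands=[-0.004,0,0.002,0,0,0,-1,-0.004,0,0,0,0,0,-1,0,0,0,0,0,0,-1,0,0,0,0,0,0,-1])

```text
t: 8.43
tcp_pos: [0.4687, 0.0442, 0.0468]
tool_rot: [0.998, 0.06, 0.013, 0.002]
force: [8.8, 4.6, 20.2]
finger_gap: 0.002
gripper_force: 10.0
```

Emit:
servo_tool(commands=[0.004,-0.002,0,0,0,0,-1,0.004,-0.001,0,0,0,0,-1,0,0,0,0,0,0,-1,0,0,0,0,0,0,-1])

```text
t: 8.77
tcp_pos: [0.4691, 0.045, 0.0468]
tool_rot: [0.998, 0.061, 0.009, 0.002]
force: [4.0, -5.8, 25.4]
finger_gap: 0.003
gripper_force: 12.7
```

Emit:
servo_tool(commands=[0,0.001,-0.004,0,0,0,-1,0,0,-0.008,0,0,0,-1,0,0,-0.016,0,0,0,-1,0,0,-0.03,0,0,0,-1,0,0,-0.05,0,0,0,-1,0,0,-0.06,0,0,0,-1,0,0,-0.06,0,0,0,-1,0,0,-0.04,0,0,0,-1,0,0,-0.02,0,0,0,-1,0,0,0,0,0,0,-1,0,0,0,0,0,0,-1])

```text
t: 9.68
tcp_pos: [0.4607, 0.0467, 0.1874]
tool_rot: [0.998, 0.061, -0.0, -0.0]
force: [0.4, -0.9, -0.5]
finger_gap: -0.0
gripper_force: 0.0
```

```bash
python3 - <<'E'
from h import *
np.set_printoptions(precision=4,suppress=True)
p=manip.snapshot("wrist")
r=cen(p,"button_top"); print("wrist",r,onz(p,r[0],.0535) if r else 0)
p=manip.snapshot("side"); cv2.imwrite("pics/s5.png",cv2.resize(p["img"][210:320,225:365,::-1],None,fx=5.4,fy=5.4,interpolation=cv2.INTER_CUBIC))
r=cen(p,"button_top"); print("side",r,onz(p,r[0],.0535) if r else 0)
s=manip.sense(); print({k:s[k] for k in("t","tcp_pos","tool_rot","force")})
E
```

```text
wrist (array([326.3285, 200.2184]), (55.808441162109375, 61.16267776489258), 1.2730300426483154, 0.76, np.int64(3342)) [0.4822 0.0465 0.0535]
side None 0
{'t': 9.8833, 'tcp_pos': array([0.4602, 0.0467, 0.1861]), 'tool_rot': array([ 0.9981,  0.0609, -0.0016, -0.0003]), 'force': array([-0.2298, -0.0872, -0.4808])}
```

View pics/s5.png

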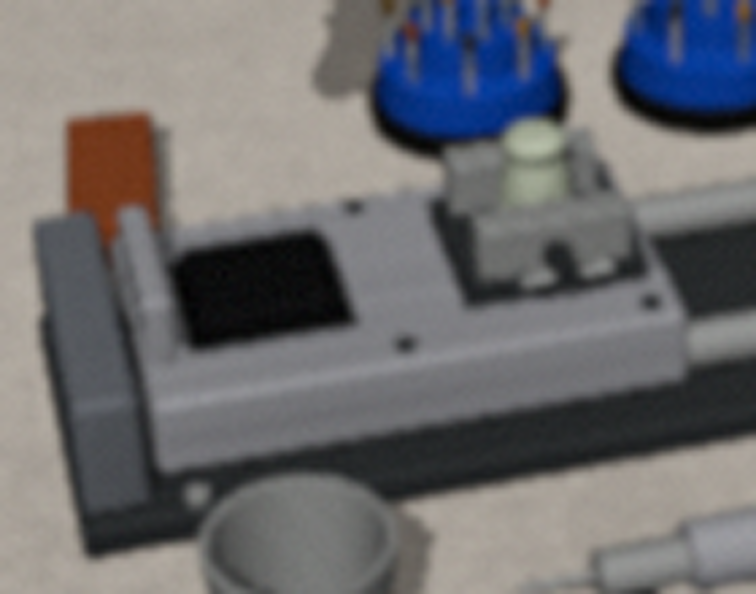

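The wrist view puts the button's travel at about 140.4 mm, and the picture shows the carriage against the stop. As a last check that the button sprang up, I'll warp the start picture along the rails by the travel and compare.

```bash
python3 - <<'E'
from h import *
p=manip.snapshot("side"); new=cv2.GaussianBlur(cv2.cvtColor(p["img"],cv2.COLOR_RGB2GRAY),(0,0),.7)
old=cv2.GaussianBlur(cv2.imread("pics/side0.png",0),(0,0),.7)
x=np.array([-.9935,-.1145,0]); y=np.array([-x[1],x[0],0]); b=np.array([.6215,.0605,0])
def patch(img,z,t,a0,a1,b0,b1,lift=0):   # plane patch in carriage frame
    A,B=np.meshgrid(np.arange(a0,a1,.0005),np.arange(b0,b1,.0005))
    X=b+(A[...,None]+t)*x+B[...,None]*y+[0,0,z+lift]
    c=X.reshape(-1,3)@p["world_to_cam"][:3,:3].T+p["world_to_cam"][:3,3]
    uv=cv2.projectPoints(c*[1,-1,-1],np.zeros(3),np.zeros(3),np.array(p["mtx"]),np.array(p["distortion"]))[0].reshape(A.shape+(2,)).astype(np.float32)
    return cv2.remap(img,uv[...,0],uv[...,1],cv2.INTER_CUBIC).astype(np.float32)
def best(z,box,lifts,ts):
    o=patch(old,z,0,*box); return sorted([(-float(cv2.matchTemplate(patch(new,z,t,*box,l),o,cv2.TM_CCOEFF_NORMED)[0,0]),round(t,4),round(l,4)) for t in ts for l in lifts])[:3]
ts=np.arange(.130,.150,.0005); L=np.arange(-.008,.0061,.001)
print("carriage/vice",best(.044,(-.12,-.03,-.045,.045),L,ts))
print("button",best(.0535,(-.027,.018,-.025,.025),L,ts))
E
```

```text
carriage/vice [(-0.8847764134407043, np.float64(0.1425), np.float64(0.0)), (-0.8822967410087585, np.float64(0.142), np.float64(0.0)), (-0.8817792534828186, np.float64(0.143), np.float64(0.0))]
button [(-0.997493326663971, np.float64(0.138), np.float64(0.0)), (-0.9965866208076477, np.float64(0.1375), np.float64(0.0)), (-0.995125949382782, np.float64(0.1385), np.float64(0.0))]
```

The best match for the button has no height change from the start, so it's fully up. The travel estimates of 138–142.5 mm fit the carriage being home. The arm is clear, so I'm handing in.

```bash
python3 -c "
from station import manip
print(manip.sign_off())"
```

```text
the job is handed in; nothing more can be done
None
```

The carriage is home against the end stop (about 140 mm of travel, button held down throughout), the button has sprung back up, the arm is clear, nothing else was touched as far as the pictures show, and the job is handed in.

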